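# Slide a stand's leg tube into its socket up to the chalked line

## Task

Slide the square leg tube into the square socket of the stand foot, chalk-marked end first, until the chalk line round the tube is level with the mouth of the socket. Leave the tube lying flat on the foot plate, let go of it, and leave the round pipe where it is.

Things in the scene. Friction and masses are not known exactly. Their poses are not given: they have to be found in the camera images.
- depth_line (a point): Loose square steel leg tube, 30x30 mm, 130 mm long, about 0.4 kg, and the white chalk line round it (6 mm wide). Point: on the tube's long axis at the middle of the line, 45 mm from the end that goes in, 85 mm from the other, 15 mm above the underside. y axis along the tube towards the end that goes in (away from the robot at the start, within 25 degrees of straight ahead); z up.
- socket_mouth (a point): Mouth of the grey square socket, facing the robot within 15 degrees. Point: in the plane of the mouth's outer edge, midway between its sides, 15 mm above the foot plate's top (23 mm over the bench): on the tube's axis when the tube lies on the plate. x axis straight into the bore, z up. The bore is 36 mm wide and high, the plate its floor; the first 14 mm flare to about 48 mm wide.
- stand_socket: The stand foot, fixed to the bench: a steel plate 90 mm wide, 8 mm thick, reaching 120 mm out from the mouth towards the robot (the tube can rest on it), with the socket welded on: 95 mm long, open at the far end, no stop inside, 62 mm wide and 57 mm high at its flared mouth, a locking screw on top 75 mm behind the mouth, 69 mm high. Origin: under the mouth, on the bench; x into the bore.
- round_pipe: A bystander: round pipe offcut, 34 mm in diameter, 95 mm long, loose on the bench to the left or right of the leg tube. Origin: under its middle; y along the pipe. It does not fit and stays where it is.
Things that resemble listed ones, but are neither listed nor needed, are in the scene too. Leave any red look-alike of the part that bears depth_line alone.

How it is judged (in metres and radians):
At the end, for the whole second after the job is handed in: The leg tube lies in the socket with its chalk line within 10 mm of the plane of the mouth, within 12 mm sideways and 6 mm in height of the mouth point (lying on the plate), and its axis within 10 degrees of the bore's (x of depth_line in the frame of socket_mouth between -0.01 and 0.01 m and y of depth_line in the frame of socket_mouth between -0.012 and 0.012 m and z of depth_line in the frame of socket_mouth between -0.006 and 0.006 m and angle between the y axis of depth_line and the x axis of socket_mouth, either way round below 0.18 rad); the robot touches nothing.
It fails at once if the round pipe is moved more than 30 mm (distance of round_pipe from where it was at the start of the episode above 0.03 m).
It also fails if it takes over 48 s, if anything falls off the work surface, if the arm or the gripper's body presses on something with over 40 N, if the wrist force passes 120 N, or if a joint passes its speed limit or range.

## Robot

A 6-joint arm with a two-finger parallel gripper is mounted at the origin on a cart in front of the work surface, level with it; the furniture and walls round the work are solid. World frame = base frame: x ahead of the robot, y to its left, z up, the work surface at z = 0. Lengths are in mm, angles in rad, forces in N, time in s.
With the tool pointing down it reaches from about 300 to 775 mm from the base axis. Payload 14.6 kg.
Tool frame: the origin (TCP) lies on the centre line of the jaws, within the pads' length; the fingertips stand 19 mm ahead of it and the grasp point (between the pads) is the TCP (bot.tip_reach is the distance from the TCP to the fingertips, in mm); y points along the fingers, x is the direction in which the jaws open and shut, and the axes are right-handed (so a half turn about y gives the same grasp; the last joint's range is limited). The gripper opens to 85 mm and grips with 20 to 120 N. Pads are 22 mm wide; open, the fingers measure 114 mm over their backs; the gripper's body (76 mm by 85 mm) begins 54 mm behind the grasp point. The pads swing forward as they close: fully open they stand 13 mm farther back than shut.
Start: joints at [1.283, 0.3, 1.521, -0, 1.321, -0.067], TCP at [120.454, 536.638, 250.281] pointing down, gripper open.
Joint ranges: [-3.03, 3.03], [-0.79, 2.21], [0.23, 2.52], [-1.04, 4.18], [0, 3.07], [-2.55, 2.55]. Speed limits (rad/s): [2.22, 2.22, 2.57, 3.14, 3.14, 3.14].

## Interface

Orientations are given as a unit quaternion [w, x, y, z].
In Python, from rig import bot gives the robot as it stands. Calls block until the motion is done:
- bot.move_to(position, orientation): joint-space move of the TCP to a pose.
- bot.servo_line(position, attitude=None, speed=150, until_force=None): straight line of the TCP; attitude=None keeps the orientation; speed is the mean speed in mm/s. With until_force (N) it stops when the force on the tool has changed by that much, and returns True; else False.
- bot.move_joints(angles): joint-space move.
- bot.move_gripper(opening, grip_force=None): finger opening in mm; grip_force is the grip in N (None keeps the last); returns when the fingers have stopped.
- bot.dwell(seconds).
- bot.ik(position, orientation): joint angles nearest the present ones, or None.
- bot.read_state(): the state.
- bot.read_camera(name): name is "scene" or "side" or "wrist"; returns a dict with "image" (480x640x3 uint8, blue, green, red), "depth" (480x640 float32, mm along the optical axis (not along the pixel's ray), 0 where there is no reading), "fovy" (degrees; the focal length in pixels is half the picture's height over the tangent of half this angle, whatever the lens; pixels are square), "cx", "cy" (the principal point, pixels), "eye" and "attitude" of the camera in the world; the wrist camera has in their place "mount" (4x4, takes a point from camera to tool coordinates, whose origin is the TCP and whose axes are the tool frame's). Camera axes: x right, y down, z forward; pixel columns grow to the right and rows downward; lengths in mm; the calibration is good to about 2 mm. A picture is of the moment at which its call begins: read the wrist's pose just before it.
A pose or a line that the arm cannot do raises bot.MotionError and nothing moves.
- bot.finish_job(): hands the job in, once; it reports no verdict.
The state is a dict: "clock": time; "joint_positions": joint angles; "qvel": joint speeds; "effort": joint torques, N m; "ee_pos": TCP position; "tool_rot": TCP orientation; "ft_force": force on the tool from outside, world axes, zero at the start; "moment": the same for the moment, N m; "grip_width": finger opening in mm.
Only numpy, scipy, OpenCV 4.12 (cv2) and the standard library are available. Lean on these libraries where they do the work, as an engineer would, in place of code of your own. Each camera call takes 0.05 s, during which the arm holds its last target.

## Working session

There is one attempt and no reset: what is moved stays moved. The work goes in short steps, each a Python script; the robot and the scene stay as the last script left them, time stands still between calls to the robot, and variables do not carry over. Pictures are saved under pics/ and viewed, and the job is handed in when it is done.

```bash
ls; mkdir -p pics; cat > h.py <<'E'
import numpy as np, cv2
from scipy.spatial.transform import Rotation as R
from rig import bot
def rot(q): return R.from_quat([q[1],q[2],q[3],q[0]])
def cloud(c, st=None):
    d=c["depth"]; H,W=d.shape; f=H/2/np.tan(np.radians(c["fovy"])/2)
    v,u=np.mgrid[:H,:W]
    P=np.stack([(u-c["cx"])/f*d,(v-c["cy"])/f*d,d],-1)
    if "mount" in c:
        M=np.array(c["mount"]); P=P@M[:3,:3].T+M[:3,3]
        return P@rot(st["tool_rot"]).as_matrix().T+np.array(st["ee_pos"])
    A=np.array(c["attitude"]); Rm=rot(A).as_matrix() if A.size==4 else A
    return P@Rm.T+np.array(c["eye"])
E
python3 - <<'E'
from h import *
import pickle
st=bot.read_state(); print(st)
for n in ["scene","side","wrist"]:
    c=bot.read_camera(n); cv2.imwrite(f"pics/{n}0.png",c["image"]); pickle.dump((st,c),open(f"{n}0.pkl","wb"))
    print(n,{k:c[k] for k in c if k not in("image","depth")})
E
```

```text
pics
{'clock': 0.0, 'joint_positions': array([ 1.28339360e+00,  3.00458019e-01,  1.52161679e+00, -5.05150970e-05,
        1.32071331e+00, -6.65865104e-02]), 'qvel': array([-0.00118289,  0.00040037, -0.00182567,  0.00031136,  0.00079851,
        0.00014039]), 'effort': array([ 2.31565726e-03, -5.43477416e+01, -3.61802244e+01,  3.99746455e-05,
        3.84455721e-03,  3.84225541e-05]), 'ee_pos': array([120.40577615, 536.42407985, 249.71337721]), 'tool_rot': array([-0.55178894,  0.55230048,  0.44153009, -0.44220395]), 'ft_force': array([-0.35714082, -0.45566133, -0.32522074]), 'moment': array([-0.02554506,  0.02989669,  0.01379259]), 'grip_width': 85.41597809670883}
scene {'fovy': 51.50208173616886, 'cx': 321.1439194745734, 'cy': 245.42861978046687, 'eye': array([  35.37979343, -805.52664424,  601.79736824]), 'attitude': array([-0.43173851,  0.84716113, -0.27273759,  0.14674499])}
side {'fovy': 47.12643375105189, 'cx': 322.8843698908409, 'cy': 236.105829531593, 'eye': array([ 542.90721876, -977.61772932,  485.49764444]), 'attitude': array([-0.49929547,  0.86550496,  0.03112786, -0.0252241 ])}
wrist {'fovy': 68.80132669866872, 'cx': 324.38380827392587, 'cy': 243.77552312421065, 'mount': array([[ 9.99999754e-01, -7.00217436e-04, -4.26143193e-05,
        -7.99429605e-01],
       [-1.44889395e-04, -2.65593486e-01,  9.64085100e-01,
        -1.22921866e+02],
       [-6.86387283e-04, -9.64084856e-01, -2.65593522e-01,
         6.72288056e+01],
       [ 0.00000000e+00,  0.00000000e+00,  0.00000000e+00,
         1.00000000e+00]])}
```

View pics/scene0.png

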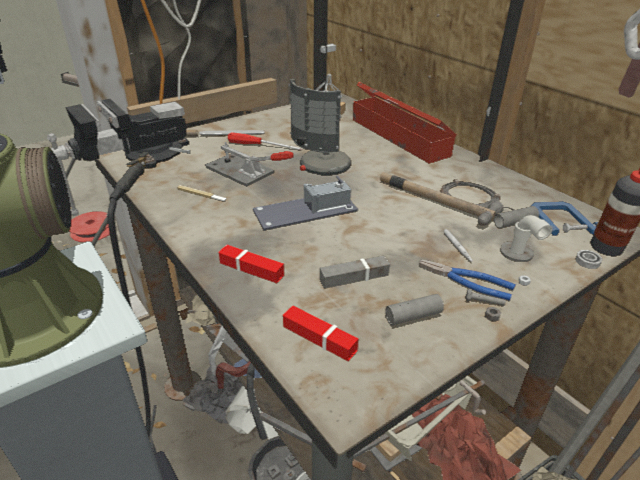

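View pics/side0.png

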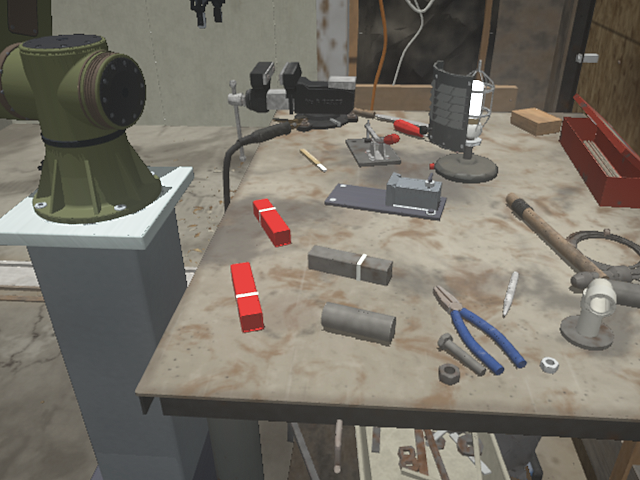

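View pics/wrist0.png

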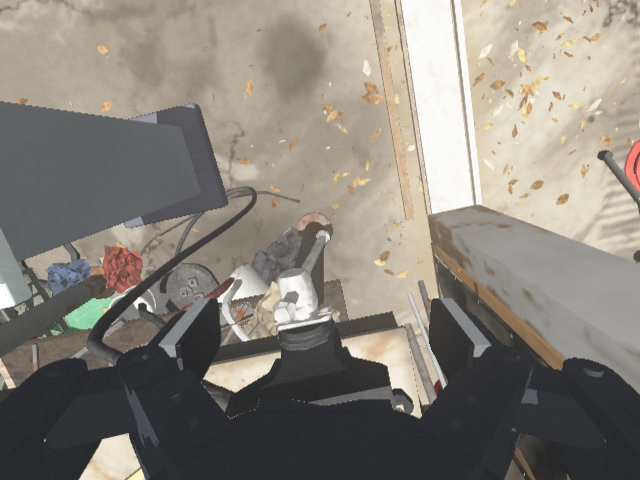

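Grey tube sits at scene px (355,271) with its chalk line at 365, and at side px (350,264). The socket foot is at scene (305,203), the pipe at scene (413,310), and the two red look-alikes at scene (250,262) and (320,332). Next step is localising them in the depth clouds.

```bash
python3 - <<'E'
from h import *
import pickle
acc=[]
for n in ["scene","side"]:
    st,c=pickle.load(open(f"{n}0.pkl","rb")); P=cloud(c); im=c["image"]
    acc.append((P.reshape(-1,3),im.reshape(-1,3)))
    px={"scene":[(355,275),(365,265),(275,213),(330,190),(413,307),(345,240)],"side":[(335,262),(361,266),(360,200),(415,190),(358,322),(300,290)]}[n]
    for u,v in px: print(n,u,v,P[v,u].round(1),im[v,u])
P=np.vstack([a[0] for a in acc]); C=np.vstack([a[1] for a in acc])
np.savez("cl.npz",P=P,C=C)
# top-view raster
x0,x1,y0,y1=200,850,-350,350
m=(P[:,0]>x0)&(P[:,0]<x1)&(P[:,1]>y0)&(P[:,1]<y1)&(P[:,2]>-20)&(P[:,2]<150)
p=P[m];cc=C[m];o=np.argsort(p[:,2]);p=p[o];cc=cc[o]
I=np.zeros((650,700,3),np.uint8)
r=(x1-p[:,0]).astype(int).clip(0,649);q=(y1-p[:,1]).astype(int).clip(0,699)
Hh=I.copy();I[r,q]=cc
cv2.imwrite("pics/top.png",cv2.resize(I[:600],None,fx=1,fy=1))
E
```

```text
scene 355 275 [ 514.8 -267.2   18.7] [79 83 85]
scene 365 265 [ 539.  -266.1   30.6] [241 250 247]
scene 275 213 [515.8  16.2   8.4] [126 120 119]
scene 330 190 [635.8 -27.7  48.9] [168 164 158]
scene 413 307 [ 530.3 -401.1   31.3] [139 145 146]
scene 345 240 [ 586.8 -147.4   -0. ] [137 159 170]
side 335 262 [ 499.2 -264.    26.3] [76 80 84]
side 361 266 [ 539.4 -274.9   27.6] [60 68 78]
side 360 200 [532.8  -8.4   7.6] [120 111 112]
side 415 190 [634.6 -39.8  46.4] [84 83 82]
side 358 322 [ 538.1 -407.9   26.7] [120 127 128]
side 300 290 [ 4.487e+02 -3.046e+02  2.000e-01] [142 157 165]
```

View pics/top.png

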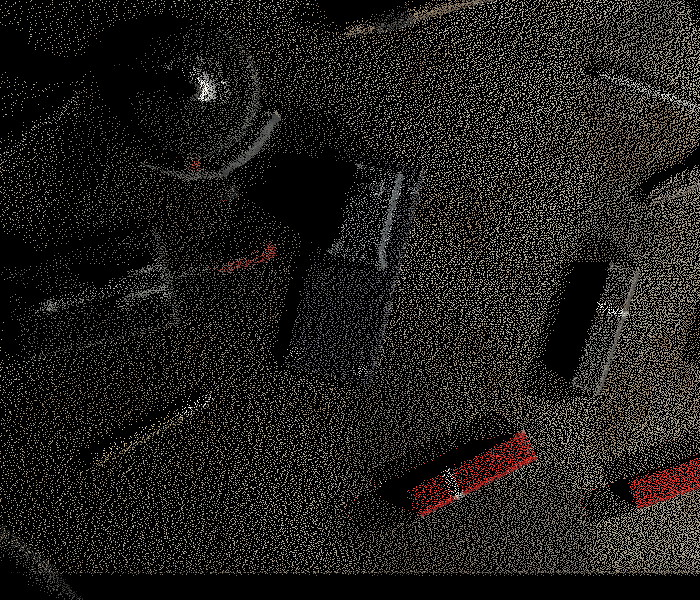

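```bash
python3 - <<'E'
from h import *
d=np.load("cl.npz");P=d["P"];C=d["C"].astype(int)
def sel(x,y,z): return (P[:,0]>x[0])&(P[:,0]<x[1])&(P[:,1]>y[0])&(P[:,1]<y[1])&(P[:,2]>z[0])&(P[:,2]<z[1])
def rect(n,m):
    r=cv2.minAreaRect(P[m,:2].astype(np.float32)); print(n,m.sum(),np.round(r[0],1),np.round(r[1],1),round(r[2],2),"z",np.median(P[m,2]).round(1)); return r
m=sel((420,620),(-330,-200),(12,45)); r=rect("tube body",m)
m=sel((420,620),(-330,-200),(27,45)); r=rect("tube top",m)
w=m&(C.min(1)>190); print("chalk",w.sum(),P[w].mean(0).round(1))
p=P[m,:2]; _,_,V=np.linalg.svd(p-p.mean(0)); print("axis deg",np.degrees(np.arctan2(V[0,1],V[0,0])))
m=sel((450,720),(-100,80),(5,11)); rect("plate",m)
m=sel((580,720),(-100,80),(40,52)); rect("sock top",m)
m=sel((580,720),(-100,80),(52,60)); rect("flare top",m)
m=sel((580,720),(-100,80),(20,75)); rect("sock all",m)
m=sel((430,640),(-470,-330),(8,45)); rect("pipe",m)
E
```

```text
tube body 2763 [ 521.  -255.5] [ 34.  134.2] 71.77 z 28.9
tube top 1673 [ 521.4 -255.3] [ 32.4 133.6] 71.71 z 29.9
chalk 82 [ 540.4 -260.8   30.4]
axis deg 161.93962088987917
plate 3181 [582.3  -4.8] [ 97.  228.5] 75.81 z 8.0
sock top 1133 [635.6 -21.1] [62.1 99.5] 71.67 z 48.7
flare top 229 [629.3 -15.4] [63.1 86. ] 77.82 z 54.5
sock all 2284 [635.1 -18. ] [ 63.3 100.2] 76.06 z 46.6
pipe 2878 [ 571.9 -411.9] [ 48.7 170.6] 64.82 z 28.4
```

```bash
python3 - <<'E'
from h import *
d=np.load("cl.npz");P=d["P"]
P=P[(P[:,2]>80)&(P[:,2]<700)&(P[:,0]>-50)]
r=np.hypot(P[:,0],P[:,1]);a=np.degrees(np.arctan2(P[:,1],P[:,0]))
for lo in range(-60,90,10):
    m=(a>lo)&(a<lo+10); print(lo,[int(P[m&(r>k)&(r<k+100),2].max(initial=0)) for k in range(200,1000,100)])
print("start z axis",rot(bot.read_state()["tool_rot"]).as_matrix().round(2).tolist())
def q(deg,flip):
    a=np.array([np.cos(np.radians(deg)),np.sin(np.radians(deg)),0]); z=-a if not flip else a
    y=np.array([0,0,-1.]); x=np.cross(y,z); k=R.from_matrix(np.c_[x,y,z]).as_quat(); return [k[3],*k[:3]]
for f in (0,1):
  for p,dg in (((500,-240,200),-18),((500,-240,26),-18),((545,-0,34),-14)): 
    j=bot.ik(p,q(dg,f)); print(f,p,None if j is None else np.round(j,2))
E
```

```text
-60 [0, 0, 0, 0, 0, 0, 0, 0]
-50 [0, 0, 0, 0, 0, 0, 0, 0]
-40 [0, 0, 0, 0, 0, 0, 0, 0]
-30 [0, 0, 0, 0, 0, 0, 0, 106]
-20 [0, 0, 0, 0, 0, 0, 0, 0]
-10 [0, 0, 0, 0, 0, 0, 0, 0]
0 [0, 0, 0, 109, 228, 229, 187, 0]
10 [0, 0, 0, 100, 228, 241, 202, 0]
20 [0, 0, 0, 0, 0, 0, 0, 0]
30 [0, 0, 0, 0, 0, 0, 0, 0]
40 [0, 0, 0, 120, 119, 118, 0, 0]
50 [0, 0, 146, 146, 145, 0, 0, 327]
60 [0, 0, 146, 146, 145, 0, 0, 333]
70 [0, 0, 314, 364, 299, 0, 0, 0]
80 [0, 0, 0, 0, 0, 0, 0, 0]
start z axis [[0.22, -0.0, -0.98], [0.98, -0.0, 0.22], [-0.0, -1.0, 0.0]]
0 (500, -240, 200) [-0.51  0.36  1.57 -0.    1.22 -1.77]
0 (500, -240, 26) [-0.51  0.6   1.68 -0.    0.87 -1.77]
0 (545, 0, 34) [-0.07  0.57  1.7  -0.    0.87 -1.39]
1 (500, -240, 200) [-0.51  0.36  1.57 -0.    1.22  1.37]
1 (500, -240, 26) [-0.51  0.6   1.68 -0.    0.87  1.37]
1 (545, 0, 34) [-0.07  0.57  1.7  -0.    0.87  1.75]
```

```bash
cat >> h.py <<'E'
import pickle
def q(deg):
    a=np.array([np.cos(np.radians(deg)),np.sin(np.radians(deg)),0]); z=-a
    y=np.array([0,0,-1.]); x=np.cross(y,z); k=R.from_matrix(np.c_[x,y,z]).as_quat(); return [k[3],*k[:3]]
def shot(n,name):
    st=bot.read_state(); c=bot.read_camera(n); cv2.imwrite(f"pics/{name}.png",c["image"]); pickle.dump((st,c),open(f"{name}.pkl","wb")); return st,c
E
python3 - <<'E'
from h import *
bot.move_to([300,300,340],q(-16))
bot.move_to([480,10,290],q(-16)); shot("wrist","w1")
bot.move_to([490,-245,250],q(-18)); st,c=shot("wrist","w2")
print(st["clock"],st["ee_pos"])
E
```

```text
3.6917 [ 490.39246382 -243.86333375  250.36606086]
```

View pics/w1.png

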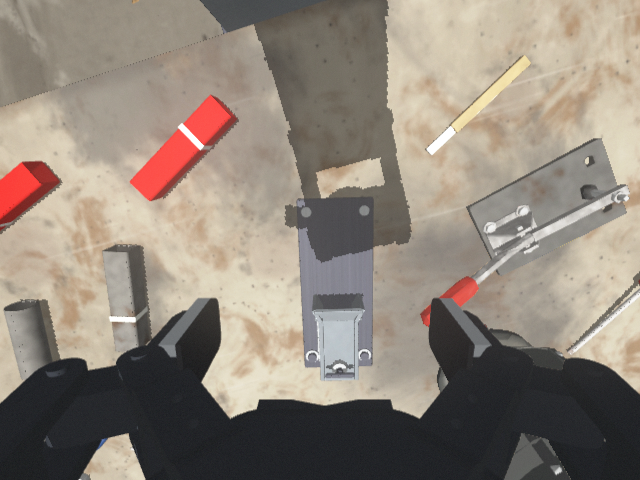

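View pics/w2.png

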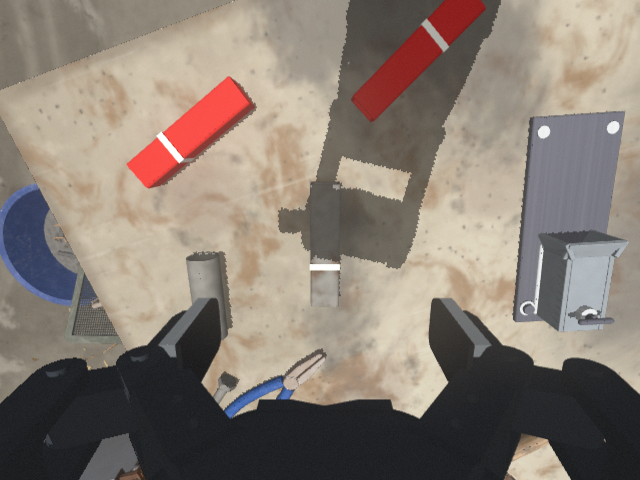

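w2 shows the tube at px (310–340, 182–306), with its chalk line at (325,267) near the far end. w1 shows the foot plate at (298–373, 198–366) and the mouth edge at about row 300. I'll measure from both views.

```bash
python3 - <<'E'
from h import *
def ang(r):
    b=cv2.boxPoints(r); e=[b[1]-b[0],b[2]-b[1]]; e=max(e,key=np.linalg.norm); a=np.degrees(np.arctan2(e[1],e[0])); return (a+90)%180-90
def rep(n,p):
    r=cv2.minAreaRect(p[:,:2].astype(np.float32)); print(n,len(p),np.round(r[0],1),np.round(sorted(r[1]),1),"ang",round(ang(r),2),"z",np.median(p[:,2]).round(1))
for n in ("w1","w2"):
    st,c=pickle.load(open(n+".pkl","rb")); P=cloud(c,st); C=c["image"].astype(int)
    print(n,st["ee_pos"].round(1))
    def s(x,y,z): return (P[...,0]>x[0])&(P[...,0]<x[1])&(P[...,1]>y[0])&(P[...,1]<y[1])&(P[...,2]>z[0])&(P[...,2]<z[1])
    vv=np.mgrid[:480,:640][0]<395
    m=s((440,600),(-320,-200),(22,40)); 
    if m.sum()>50:
        rep("tubetop",P[m]); w=m&(C.min(2)>160)&(np.ptp(C,axis=2)<40); print("chalk",w.sum(),P[w].mean(0).round(1), "bench",np.median(P[s((440,480),(-300,-240),(-20,12))][:,2]))
    m=s((450,720),(-110,90),(4,13))&vv; rep("plate",P[m])
    # near plate only
    mm=m&(P[...,0]<575); rep("plate front",P[mm])
    m=s((570,720),(-100,80),(40,80)); rep("sock",P[m])
    # socket front portions along axis
    a=np.radians(-14);ax=np.array([np.cos(a),np.sin(a)]);ay=np.array([-ax[1],ax[0]])
    p=P[m]; t=p[:,:2]@ax; l=p[:,:2]@ay
    for k in np.arange(np.floor(t.min()/5)*5,t.max(),5):
        w=(t>=k)&(t<k+5); 
        if w.sum()>3: print(int(k),w.sum(),"lat %.1f..%.1f mid %.1f z %.0f..%.0f"%(l[w].min(),l[w].max(),(l[w].min()+l[w].max())/2,p[w,2].min(),p[w,2].max()), end=" | ")
    print(t.min())
    rp=s((450,640),(-470,-330),(8,45)); print()
E
```

```text
w1 [480.   11.  290.1]
tubetop 2725 [ 520.6 -253.8] [ 31.2 130.3] ang -18.17 z 29.0
chalk 1212 [ 514.7 -252.2   29.2] bench -0.8243338683101058
plate 9413 [581.5  -3.1] [ 90.1 224.6] ang -14.31 z 7.3
plate front 6349 [529.3  10.2] [ 90.1 116.7] ang -14.28 z 7.2
sock 2964 [633.9 -16.9] [59.3 97.1] ang -14.79 z 48.6
570 263 lat 107.9..167.2 mid 137.6 z 40..57 | 575 160 lat 109.3..165.7 mid 137.5 z 41..55 | 580 147 lat 111.2..163.7 mid 137.4 z 49..55 | 585 137 lat 111.0..163.9 mid 137.4 z 47..54 | 590 158 lat 115.3..160.5 mid 137.9 z 46..50 | 595 150 lat 115.1..160.4 mid 137.8 z 46..50 | 600 154 lat 114.9..160.4 mid 137.7 z 46..50 | 605 156 lat 114.7..160.2 mid 137.5 z 47..50 | 610 149 lat 114.6..160.3 mid 137.4 z 46..50 | 615 151 lat 114.4..160.3 mid 137.3 z 46..50 | 620 143 lat 115.3..160.1 mid 137.7 z 46..50 | 625 150 lat 115.1..160.2 mid 137.7 z 46..50 | 630 145 lat 114.9..160.1 mid 137.5 z 46..50 | 635 166 lat 114.8..159.9 mid 137.4 z 47..57 | 640 210 lat 114.6..160.0 mid 137.3 z 46..68 | 645 261 lat 114.4..159.9 mid 137.2 z 47..69 | 650 97 lat 114.2..160.0 mid 137.1 z 46..57 | 655
[... 706 characters left out ...]
 lat 113.5..160.9 mid 137.2 z 41..50 | 600 251 lat 113.8..160.0 mid 136.9 z 40..50 | 605 246 lat 113.1..160.9 mid 137.0 z 40..50 | 610 244 lat 113.7..160.4 mid 137.1 z 40..50 | 615 242 lat 113.7..160.7 mid 137.2 z 40..50 | 620 234 lat 113.3..159.9 mid 136.6 z 40..50 | 625 239 lat 113.1..159.7 mid 136.4 z 40..50 | 630 226 lat 113.2..159.6 mid 136.4 z 40..50 | 635 256 lat 113.7..159.2 mid 136.4 z 41..58 | 640 299 lat 113.5..160.2 mid 136.8 z 40..69 | 645 411 lat 113.1..160.3 mid 136.7 z 40..69 | 650 139 lat 112.8..160.2 mid 136.5 z 41..67 | 655 103 lat 113.0..133.1 mid 123.1 z 41..50 | 660 191 lat 113.4..159.4 mid 136.4 z 40..50 | 665 103 lat 113.5..160.3 mid 136.9 z 41..51 | 570.3698330149035
```

```bash
python3 - <<'E'
from h import *
Q=q(-18.4)
bot.move_gripper(70)
bot.move_to([506.7,-249.4,110],Q)
print(bot.servo_line([506.7,-249.4,26],speed=100,until_force=15))
bot.move_gripper(20,60); st=bot.read_state(); print(st["grip_width"],st["ee_pos"].round(1),st["ft_force"].round(1))
bot.servo_line([506.7,-249.4,130],speed=100)
st,c=shot("wrist","w3"); print(st["clock"],st["ee_pos"],st["ft_force"].round(1),st["grip_width"])
P=cloud(c,st); L=(P-st["ee_pos"])@rot(st["tool_rot"]).as_matrix()  # tool coords
np.save("L3.npy",L)
shot("side","s3")
E
```

```text
False
28.864649580476506 [ 507.  -249.6   26.6] [-0.7  0.5  5.1]
7.3 [ 506.41496384 -249.2544638   129.2630493 ] [-0.5 -0.3 -2.8] 28.53841304620768
```

View pics/w3.png

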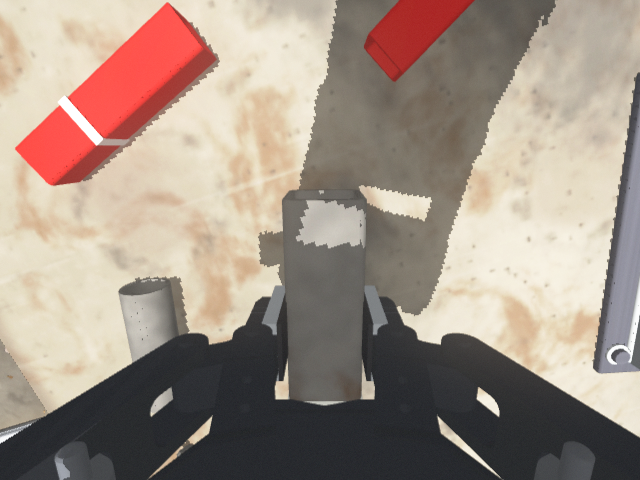

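View pics/s3.png

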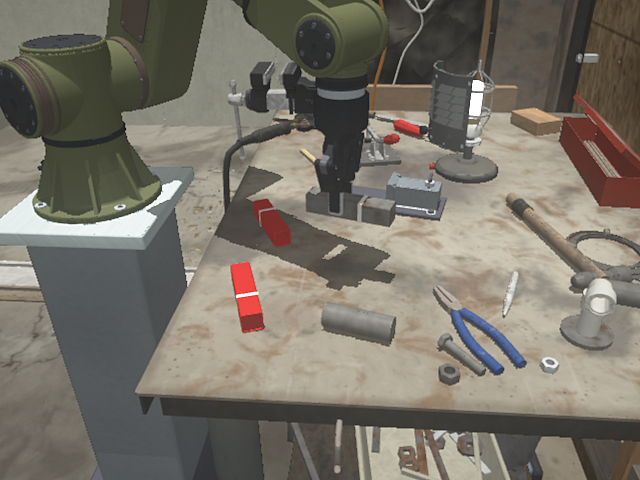

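The tube is gripped at about its middle and looks level: wrist px (285–365, 190–400), side px (306–395, 190–222). I'll check its position in the grip and where the chalk line is.

```bash
python3 - <<'E'
from h import *
L=np.load("L3.npy")
vv,uu=np.mgrid[:480,:640]
m=(abs(L[...,0])<22)&(abs(L[...,1]+4)<9)&(L[...,2]>12)&(L[...,2]<110)
p=L[m]; print(m.sum(), "z range",np.percentile(p[:,2],[0.3,99.7]).round(1),"x",p[:,0].min().round(1),p[:,0].max().round(1))
for a,b in((15,30),(30,45),(45,60),(60,75)):
    w=(p[:,2]>a)&(p[:,2]<b); 
    if w.any(): print(a,b,"x mid",((p[w,0].min()+p[w,0].max())/2).round(2),"y med",np.median(p[w,1]).round(2))
im=cv2.imread("pics/s3.png")[150:260,250:450]; cv2.imwrite("pics/s3z.png",cv2.resize(im,None,fx=4,fy=4,interpolation=0))
E
```

```text
8353 z range [12.1 50. ] x -15.9 14.2
15 30 x mid -0.82 y med -2.62
30 45 x mid -0.89 y med -2.66
45 60 x mid -0.99 y med -2.63
```

View pics/s3z.png

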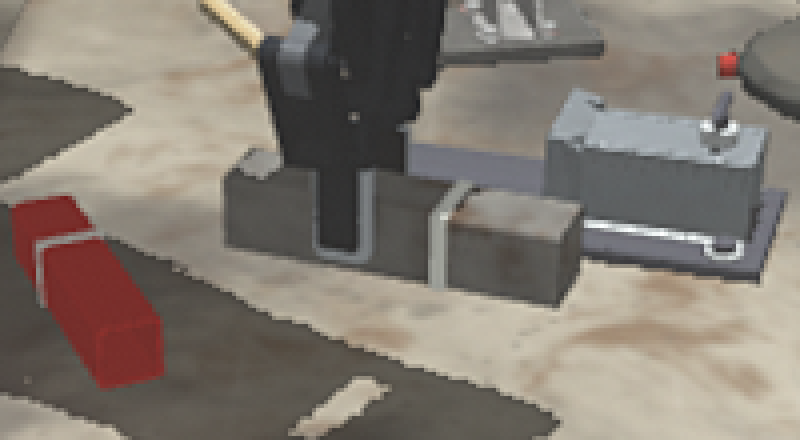

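```bash
python3 - <<'E'
from h import *
Q=q(-14.4)
bot.move_to([475.9,23.8,130],Q)
print(bot.servo_line([475.9,23.8,36.5],speed=80,until_force=15))
st,c=shot("side","s4"); print(st["clock"],st["ee_pos"].round(1),st["ft_force"].round(1))
shot("scene","c4"); shot("wrist","w4")
P=cloud(c)
a=cv2.imread("pics/s4.png")[130:260,270:470]; b=cv2.imread("pics/c4.png")[140:270,220:420]
cv2.imwrite("pics/z4.png",cv2.resize(np.hstack([a,b]),None,fx=2,fy=2,interpolation=0))
E
```

```text
False
9.7833 [476.2  23.8  36.9] [ 0.1  0.4 -2.5]
```

View pics/z4.png

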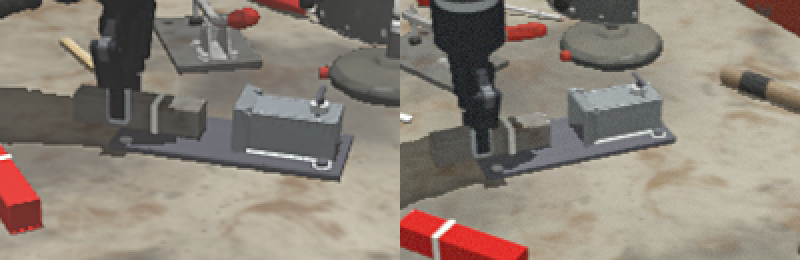

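The tube sits level just over the plate, pointing at the socket with its chalk line leading. I'll insert it now.

```bash
python3 - <<'E'
from h import *
r=bot.servo_line([553.4,3.9,36],speed=40,until_force=20)
st=bot.read_state(); print(r,st["clock"],st["ee_pos"].round(1),st["ft_force"].round(1))
shot("side","s5"); shot("scene","c5"); st,c=shot("wrist","w5")
P=cloud(c,st); L=(P-st["ee_pos"])@rot(st["tool_rot"]).as_matrix()
m=(abs(L[...,0])<22)&(abs(L[...,1]+4)<9)&(L[...,2]>12)&(L[...,2]<110); print("rear z",np.percentile(L[m][:,2],99.7))
a=cv2.imread("pics/s5.png")[130:260,320:470]; b=cv2.imread("pics/c5.png")[140:270,250:400]
cv2.imwrite("pics/z5.png",cv2.resize(np.hstack([a,b]),None,fx=2.6,fy=2.6,interpolation=0))
E
```

```text
False 12.0833 [553.3   3.9  36. ] [-0.   0.4 -3.2]
rear z 50.07394115966203
```

View pics/z5.png

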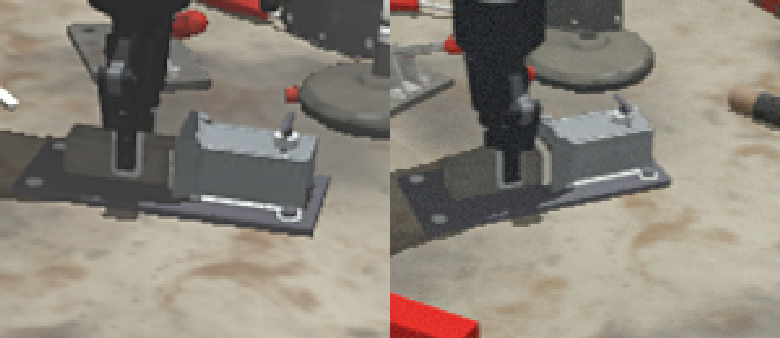

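No contact on the way in, and the line is at the mouth. Next I lower onto the plate, release, retreat and check.

```bash
python3 - <<'E'
from h import *
r=bot.servo_line([553.4,3.9,33],speed=15,until_force=8)
st=bot.read_state(); print(r,st["ee_pos"].round(1),st["ft_force"].round(1))
bot.move_gripper(60)
st=bot.read_state(); print(st["grip_width"],st["ft_force"].round(1))
p=st["ee_pos"]; bot.servo_line([553.4,3.9,130],speed=80)
bot.move_to([470,25,270],q(-14.4))
st,c=shot("wrist","w6"); shot("side","s6"); shot("scene","c6")
print(st["clock"])
P=cloud(c,st)
u=np.array([np.cos(np.radians(-14.4)),np.sin(np.radians(-14.4))]);n=np.array([-u[1],u[0]])
D=P[...,:2]-np.array([587.3,-4.8]); t=D@u; l=D@n
m=(t>-115)&(t<-2)&(abs(l)<40)&(P[...,2]>30)&(P[...,2]<45)
p=np.c_[t[m],l[m]]; r=cv2.minAreaRect(p.astype(np.float32)); print("tube in mouth frame",len(p),r,"rear",np.percentile(p[:,0],.3),"z",np.median(P[m][:,2]))
for a in (-80,-60,-40,-20):
    w=abs(p[:,0]-a)<5; print(a,p[w,1].min().round(1),p[w,1].max().round(1),np.median(P[m][w,2]).round(1))
s=(abs(l)<40)&(t>-12)&(t<30)&(P[...,2]>52)&(P[...,2]<62); print("mouth edge t",np.percentile(t[s],1),"plate z",np.median(P[(t>-100)&(t<-20)&(abs(l)>25)&(abs(l)<40)][:,2]))
e=(t<-60)&(t>-140)&(abs(l)<35)&(P[...,2]>4)&(P[...,2]<12); print("plate front t",np.percentile(t[e],.3))
E
python3 - <<'E'
import cv2,numpy as np
a=cv2.imread("pics/w6.png")[150:400,220:470]; b=cv2.imread("pics/c6.png")[160:240,240:370]
cv2.imwrite("pics/z6.png",np.hstack([cv2.resize(a,(400,400)),cv2.resize(b,(400,400*80//130))[:400] if 0 else cv2.copyMakeBorder(cv2.resize(b,(400,246)),0,154,0,0,0)]))
E
```

```text
True [553.6   3.9  34.6] [-1.4 -0.   6. ]
60.222790532274374 [ 0.9 -0.8 -0.6]
14.9083
tube in mouth frame 1959 ((-43.68944549560547, -0.9882297515869141), (83.47482299804688, 29.315357208251953), 0.43226689100265503) rear -85.06610338009165 z 37.17131965936332
-80 -15.5 13.3 37.2
-60 -15.8 13.4 37.2
-40 -14.8 13.6 37.2
-20 -15.0 13.8 37.3
mouth edge t -0.053404897473543864 plate z 7.275312306942681
plate front t -117.96723083358303
```

View pics/z6.png

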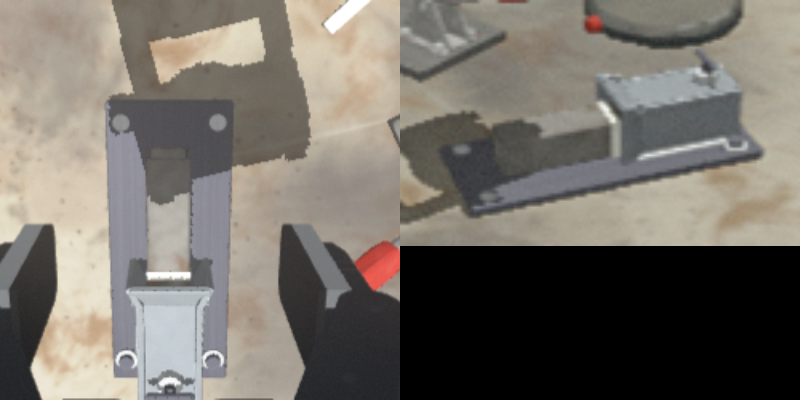

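```bash
python3 - <<'E'
from h import *
bot.dwell(0.3)
print(bot.read_state()["ft_force"].round(2)); print(bot.finish_job())
E
```

```text
[ 0.66  0.28 -0.44]
the job is handed in; nothing more can be done
None
```

The leg tube is in the socket, chalk-marked end first and lying flat on the plate, and the job is handed in. I found it with the cameras and gripped it 35 mm behind the chalk line. It slid in with no contact force, then I lowered it until it touched the plate, released it and retreated clear.

**Tube position:** the last wrist-camera check, taken after release, gave:

| Measure | Result | Limit |
|---|---|---|
| Chalk line from the mouth plane | about 0 mm, from the rear end at -85.1 mm | 10 mm |
| Sideways | about -1 mm | 12 mm |
| Angle to the bore | about 0.4° | 10° |
| Height | top of tube 29.9 mm above the plate, so flat | 6 mm |

**Uncertainty:** the calibration is only good to about 2 mm. The plate's front edge read 118 mm from the mouth instead of 120, so the mouth could be up to about 2 mm further in than I took it to be. In the last picture the chalk line was still visible just in front of the mouth, which fits with that.

**Other checks:** no force on the robot before handing in, and the last reading of the robot's clock, shortly before that, was 14.9 s of the 48 s. I never went near the round pipe or the red look-alikes, but I did not re-measure the pipe's position at the end.

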